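# Swap the sample block behind the cups

### The job

Get the blue foam block out from behind the two specimen cups in the grey caddy: first set both cups aside in the beige tray, then lay the block in the middle of the green mat, lengthwise along the mat, and set the slide box down in the middle of the vacated rear place, lengthwise along the caddy's back wall. Only then put the two cups back in the caddy, each exactly where it stood at the start (the left one left, the right one right). Keep everything upright and let go of it all at the end.

Things in the scene. Friction and masses are not known exactly. Their poses are not given: they have to be found in the camera images.
- caddy: Fixed dark grey open caddy, 167 (x) x 210 (y) mm. Origin at the underside, below the middle of the rear place (white rectangle, 64 x 116 mm, long side along y); x points to the back wall. Floor top at z +5 mm. Inner faces: back wall (45 mm high) at x +63, sides (24 high) at y +-101, front lip (11 high) at x -96 mm. White cup marks, 56 mm across, at x -60, y +-38 mm. Yaw up to 0.25 rad.
- cup_red: Loose closed cup with RED lid on one of the caddy's two front marks (either; similar cups far off on the back table are not meant). 63 mm tall, body 45 mm wide, lid 50 mm wide from 50 mm up. 20 to 45 g. Origin: centre of underside, z up. 5 mm lies between it and the foam block, about 26 mm between the cups: grip the lid across the caddy's y. It must end where it stood.
- cup_yellow: Loose closed specimen cup with YELLOW lid, otherwise the same as cup_red, standing on the other front mark. Must end where it stood.
- foam_block: Loose blue foam block with four micro-tubes, in the caddy's rear place behind the cups (not the one on the back table), long side along the caddy's y. 60 (x) x 110 (y) x 26 mm high; the tube caps reach 37 mm but are not solid. 35 to 70 g. Origin: centre of underside. Grip it across its 60 mm; about 32 mm is free behind it, and in front once both cups are gone.
- slide_box: Loose teal-and-white card box of microscope slides, on the table between robot and caddy (not the one on the back table). 85 (its x) x 33 (its y) mm, 46 mm high, 110 to 220 g. Origin: centre of underside. Grip it across its 33 mm.
- tray: Fixed beige tray with black rim, left or right of the caddy: the place to set the cups aside. 220 (x) x 217 (y) mm outside, inner floor 194 mm square and 3 mm above the table, rim 33 mm high. Origin at the centre of its underside.
- mat: Fixed flat green mat with a thin white border line, on the side opposite the tray. 110 (x) x 160 (y) mm, 3 mm thick. Origin at the centre of its underside; y is its long direction.
Not all that is in view belongs to the job. There is more than one size of the cup_red; the one meant has the size given above.

How it is judged:
On the way, in this order (a step that is already met when the one before it is completed fails the run):
1. both cups stand upright in the tray, while the foam block is still where it was (x of cup_red in the frame of tray between -0.08 and 0.08 m and y of cup_red in the frame of tray between -0.08 and 0.08 m and height (world z) of each of cup_red, cup_yellow below 0.02 m and angle between each of cup_red, cup_yellow's own z axis and vertical below 0.15 rad and x of cup_yellow in the frame of tray between -0.08 and 0.08 m and y of cup_yellow in the frame of tray between -0.08 and 0.08 m and linear speed of each of cup_red, cup_yellow below 0.03 m/s and angular speed of each of cup_red, cup_yellow below 0.3 rad/s and contact force between the fingers and cup_red below 0.05 N and contact force between the fingers and cup_yellow below 0.05 N and distance of foam_block from where it was at the start of the episode below 0.015 m), for 0.2 s.
2. the foam block lies on the mat, let go, while both cups are still in the tray (horizontal distance between foam_block and mat below 0.015 m and angle between the y axis of foam_block and the y axis of mat, either way round below 0.2 rad and angle between foam_block's own z axis and vertical below 0.1 rad and height (world z) of foam_block below 0.012 m and linear speed of foam_block below 0.03 m/s and angular speed of foam_block below 0.3 rad/s and contact force between the fingers and foam_block below 0.05 N and x of cup_red in the frame of tray between -0.08 and 0.08 m and y of cup_red in the frame of tray between -0.08 and 0.08 m and height (world z) of each of cup_red, cup_yellow below 0.02 m and angle between each of cup_red, cup_yellow's own z axis and vertical below 0.15 rad and x of cup_yellow in the frame of tray between -0.08 and 0.08 m and y of cup_yellow in the frame of tray between -0.08 and 0.08 m), for 0.2 s.
3. the slide box stands in the caddy's rear place, let go, while both cups are still in the tray (horizontal distance between slide_box and caddy below 0.015 m and angle between the x axis of slide_box and the y axis of caddy, either way round below 0.2 rad and angle between slide_box's own z axis and vertical below 0.1 rad and height (world z) of slide_box below 0.015 m and linear speed of slide_box below 0.03 m/s and angular speed of slide_box below 0.3 rad/s and contact force between the fingers and slide_box below 0.05 N and x of cup_red in the frame of tray between -0.08 and 0.08 m and y of cup_red in the frame of tray between -0.08 and 0.08 m and height (world z) of each of cup_red, cup_yellow below 0.02 m and angle between each of cup_red, cup_yellow's own z axis and vertical below 0.15 rad and x of cup_yellow in the frame of tray between -0.08 and 0.08 m and y of cup_yellow in the frame of tray between -0.08 and 0.08 m), for 0.2 s.
At the end, for the whole second after the job is handed in: foam block on the mat, within 15 mm of its middle and 0.2 rad of its long direction; slide box in the caddy's rear place, within 15 mm of its middle and its length within 0.2 rad of the caddy's y; each cup upright within 13 mm of where it stood at the start; all at rest and released (horizontal distance between foam_block and mat below 0.015 m and angle between the y axis of foam_block and the y axis of mat, either way round below 0.2 rad and angle between each of foam_block, slide_box, cup_red, cup_yellow's own z axis and vertical below 0.1 rad and height (world z) of foam_block below 0.012 m and horizontal distance between slide_box and caddy below 0.015 m and angle between the x axis of slide_box and the y axis of caddy, either way round below 0.2 rad and height (world z) of slide_box below 0.015 m and distance of each of cup_red, cup_yellow from where it was at the start of the episode below 0.013 m and linear speed of each of cup_red, cup_yellow, foam_block, slide_box below 0.03 m/s and angular speed of each of cup_red, cup_yellow, foam_block, slide_box below 0.3 rad/s and contact force between the fingers and cup_red below 0.05 N and contact force between the fingers and cup_yellow below 0.05 N and contact force between the fingers and foam_block below 0.05 N and contact force between the fingers and slide_box below 0.05 N); the robot touches nothing.
It fails at once if a cup, the foam block or the slide box is tipped over (angle between any of cup_red, cup_yellow, foam_block, slide_box's own z axis and vertical above 0.7 rad).
It also fails if it takes over 131 s, if anything falls off the work surface, if the arm or the gripper's body presses on something with over 40 N, if the wrist force passes 120 N, or if a joint passes its speed limit or range.

### The arm

A 6-joint arm with a two-finger parallel gripper is mounted at the origin on a cart in front of the work surface, level with it; the furniture and walls round the work are solid. World frame = base frame: x ahead of the robot, y to its left, z up, the work surface at z = 0. Lengths are in m, angles in rad, forces in N, time in s.
With the tool pointing down it reaches from about 0.35 to 0.975 m from the base axis. Payload 4.9 kg.
Tool frame: the origin (TCP) lies at the very end of the fingers, on their centre line; the grasp point (between the pads) lies 19 mm behind it; z points along the fingers, y is the line along which they close (so a half turn about z gives the same grasp; the last joint's range is limited). The gripper opens to 85 mm and grips with 20 to 120 N. Pads are 22 mm wide; open, the fingers measure 114 mm over their backs; the gripper's body (76 mm by 85 mm) begins 54 mm behind the grasp point. The pads swing forward as they close: fully open they stand 13 mm farther back than shut.
Start: joints at [-1.384, 0.053, 1.613, -0, 1.476, -0.119], TCP at [0.188, -0.596, 0.231] pointing down, gripper open.
Joint ranges: [-3.01, 3.01], [-1.01, 2.22], [0.06, 2.58], [-1.02, 4.17], [0.09, 2.62], [-3.14, 3.14]. Speed limits (rad/s): [2.57, 2.57, 3.14, 3.14, 3.14, 3.14].

### API

Orientations are given as a unit quaternion [w, x, y, z].
In Python, from plant import state, optics, ticket, nets gives the robot as it stands. The module is installed in compiled form; this text tells all that it offers.
- The arm moves only by the shell command python3 -m inch 'ROWS' [OPENING]. ROWS is JSON, a list of rows, each an object of numbers: "dx", "dy", "dz": the shift along the tool's x, y, z as a fraction of full scale; "rx", "ry", "rz": the turn, a rotation vector about the tool's x, y, z as a fraction of full scale. In form: [{"dx": .., "dy": .., "dz": .., "rx": .., "ry": .., "rz": ..}, ...]. A call has 1 to 5 rows; each row is the pose to reach, as a shift and turn from the pose commanded when the call began, along the tool's axes at that moment; what a row does not reach only later rows make up. Full scale, the value 1, is 0.8 m for a shift and 1.5 rad for a turn. A row lasts 1/10 s, in which the tool goes at most 50 mm and 8.59 degrees, less where a joint would pass 70% of its speed; a pose out of reach is approached as far as the arm can. A call with a number of a shift or a turn outside -1 to 1 is refused whole. A call with a gripper value outside its range is refused whole. OPENING is the opening, from -1 (shut) to 1 (fully open), set as the call begins (- or left out, the last holds). The fingers move at their own pace and stop on an object; the grip force is fixed at half the most. Time passes only in rows, so rows that repeat a pose let the fingers close. It gives the time, the measured TCP pose, the force, the opening and the grip force at its end, in the units of the state.
- state(): the state, without advancing time (a new reading comes with each control period).
- optics.grab_frame(name): name is "scene" or "top" or "wrist"; returns the picture (480x640x3 uint8, red, green, blue); there is no depth.
- optics.camera_info(name): a dict with "fx", "fy", "cx", "cy" (pixels), "R" (3x3) and "t" (3): a world point X has camera coordinates R X + t. Camera axes: x right, y down, z forward; pixel columns grow to the right and rows downward; lengths in m; the calibration is good to about 2 mm. The wrist camera is an equidistant fisheye: a pixel r from the principal point sees the ray r / f radians off the axis. A picture is of the moment at which its call begins: read the wrist's pose just before it. camera_info takes no time and is no camera call; for the wrist camera it gives the pose at the moment of the call.
- ticket.job_done(): hands the job in; it is judged then, once.
Trained networks look in the newest picture that a camera, given by its name, has taken for a name from the list of things; names that differ only in an ending like _2 or _b are one class to them, and where a whole thing is asked for, a point or a joint stands for the part that bears it (a point fixed in the world has none). Each returns a list of dicts, best first, with "confidence" (0 to 1); they miss things now and then, are a little off and sometimes report something else, mostly with a low value. They report only what shows in the picture. A call takes as long as a camera call. They do not tell look-alikes from the thing itself.
- nets.boxes_of(camera, name): "bbox" ([centre column, centre row, width, height] in pixels, round what is visible of it).
- nets.outline_of(camera, name): "pixels" (480x640 bool, what is visible of it) and "bbox" ([centre column, centre row, width, height] in pixels, round what is visible of it).
The state is a dict: "time": time; "joint_pos": joint angles; "joint_vel": joint speeds; "joint_efforts": joint torques, N m; "tool_pos": TCP position; "tool_rot": TCP orientation; "contact_force": force on the tool from outside, world axes, zero at the start; "ft_torque": the same for the moment, N m; "gripper_width": opening from 0.0 (shut) to 1.0 (fully open); "grasp_force": force on a finger pad.
Only numpy, scipy, OpenCV 4.12 (cv2) and the standard library are available. Lean on these libraries where they do the work, as an engineer would, in place of code of your own. Each camera call takes 0.05 s, during which the arm holds its last target. There are 200 camera calls.

## Working session

There is one attempt and no reset: what is moved stays moved. The work goes in short steps, Python scripts to look and compute and a shell command to move; the robot and the scene stay as the last step left them, time stands still between calls to the robot, and variables do not carry over. Pictures are saved under pics/ and viewed, at most 14 in all, crops included, and the job is handed in when it is done.

```bash
mkdir -p pics; python3 - <<'E'
from plant import state, optics, nets
import cv2,numpy as np
print(state())
for c in ("scene","top"):
    im=optics.grab_frame(c); cv2.imwrite(f"pics/{c}0.png",im[:,:,::-1])
    i=optics.camera_info(c); print(c,i)
for n in ["caddy","cup_red","cup_yellow","foam_block","slide_box","tray","mat"]:
    for b in nets.boxes_of("top",n): print(n,np.round(b["bbox"]),round(b["confidence"],2))
E
```

```text
{'time': 0.0, 'joint_pos': array([-1.38401949e+00,  5.33702687e-02,  1.61431791e+00, -2.05301187e-05,
        1.47599604e+00, -1.19012360e-01]), 'joint_vel': array([ 6.59454304e-05,  1.10177904e-03, -3.05870114e-03, -1.78146061e-03,
        1.53847203e-04, -8.20108644e-05]), 'joint_efforts': array([ 1.40516637e-03, -3.93681800e+01, -3.70174098e+01, -1.09809398e-04,
        7.11614237e-03,  8.04695020e-06]), 'tool_pos': array([ 0.18802282, -0.59538352,  0.23004043]), 'tool_rot': array([-1.04483616e-03,  9.88333683e-01,  1.52300486e-01, -4.56387549e-05]), 'contact_force': array([-0.18023764,  0.7362902 , -0.40295933]), 'ft_torque': array([ 0.01418737, -0.01437726,  0.02496739]), 'grasp_force': 0.0, 'gripper_width': 1.000872650004416}
scene {'fx': 590.2595676974805, 'fy': 590.2595676974805, 'cx': 319.0678968880817, 'cy': 240.98943959660582, 'R': array([[-0.74178438, -0.67028974, -0.02162402],
       [-0.45543422,  0.52715624, -0.71741618],
       [ 0.49227594, -0.5223198 , -0.69630915]]), 't': array([0.41488477, 0.26271252, 0.97613053])}
top {'fx': 528.5154246767706, 'fy': 528.5154246767706, 'cx': 312.5773553624989, 'cy': 245.4541262954915, 'R': array([[ 0.01699908, -0.99985029, -0.00322974],
       [-0.99820477, -0.01678538, -0.05749332],
       [ 0.0574305 ,  0.00420128, -0.99834067]]), 't': array([-0.00605242,  0.54348877,  1.06186143])}
caddy [312. 217. 106.  90.] 0.88
cup_red [330. 294.  20.  16.] 0.84
cup_red [331. 240.  30.  24.] 0.82
cup_red [378. 295.  19.  18.] 0.59
cup_yellow [290. 236.  24.  23.] 0.94
foam_block [312. 212.  54.  35.] 0.62
slide_box [278. 305.  43.  28.] 0.93
tray [475. 309. 121. 122.] 0.76
mat [163. 302.  88.  66.] 0.58
```

View pics/top0.png

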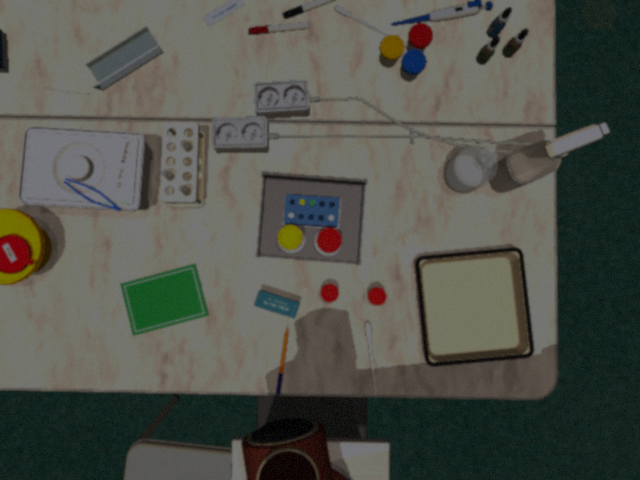

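View pics/scene0.png

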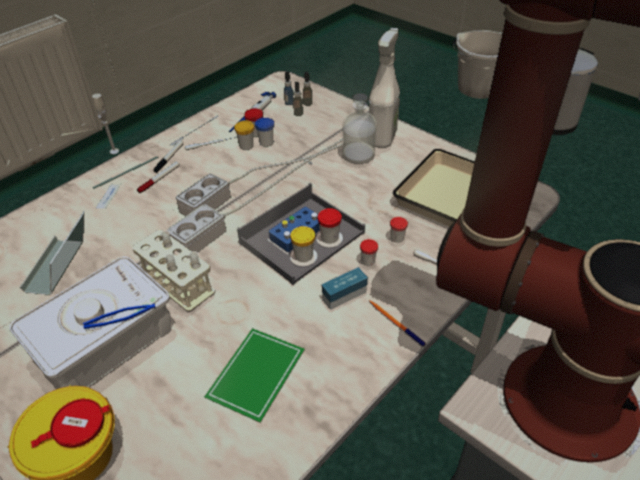

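The top view shows the caddy (cols 258–365, rows 173–263) with yellow cup at (291,237), red at (328,240) and the foam behind them. The slide box is at (278,302), the tray right at (475,306) and the mat left at (164,299). The small red cups at (330,292) and (377,295) are decoys.

```bash
cat > h.py <<'E'
import numpy as np, cv2
from plant import state, optics, nets
from scipy.spatial.transform import Rotation as Ro
def ray(info,u,v,fish=False):
    x=np.array([(u-info["cx"])/info["fx"],(v-info["cy"])/info["fy"]])
    if fish:
        r=np.hypot(*x); d=np.array([*(x/max(r,1e-9)*np.sin(r)),np.cos(r)])
    else: d=np.array([*x,1.])
    R=np.array(info["R"]); return -R.T@info["t"], R.T@d
def p2w(info,u,v,z,fish=False):
    o,d=ray(info,u,v,fish); return o+d*(z-o[2])/d[2]
def go(xyz,psi):   # tool x axis at world angle psi, pointing down
    s=state(); R=Ro.from_quat(np.roll(s["tool_rot"],-1))
    T=Ro.from_euler("z",psi)*Ro.from_euler("x",np.pi)
    d=R.inv().apply(np.array(xyz)-s["tool_pos"])/.8
    r=(R.inv()*T).as_rotvec()/1.5
    print("d",d.round(4),"r",r.round(4),"rows",round(max(np.linalg.norm(d)*16,np.linalg.norm(r)*10),1),"t",round(s["time"],1))
def rect(info,mask,z,fish=False):
    c=max(cv2.findContours(mask.astype(np.uint8),0,1)[0],key=cv2.contourArea)[:,0]
    P=np.array([p2w(info,u,v,z,fish)[:2] for u,v in c])
    (c,s,a)=cv2.minAreaRect((P*1000).astype(np.float32)); a=np.radians(a)
    if s[1]>s[0]: s=s[::-1]; a+=np.pi/2
    a=(a+np.pi/2)%np.pi-np.pi/2   # direction of long side
    return np.round(c,1),np.round(s,1),round(a,3)
E
python3 - <<'E'
from h import *
I=optics.camera_info("top"); im=optics.grab_frame("top")
for n,z in [("cup_red",.068),("cup_yellow",.068),("foam_block",.031),("slide_box",.046),("tray",.033),("mat",.003),("caddy",.005)]:
    for o in nets.outline_of("top",n): print(n,round(o["confidence"],2),o["bbox"].round() if hasattr(o["bbox"],"round") else o["bbox"],*rect(I,o["pixels"],z))
h=cv2.cvtColor(im,cv2.COLOR_RGB2HSV)
g=cv2.inRange(h,(50,120,60),(75,255,255)); g[:, :100]=0; g[:240]=0;g[:,230:]=0
print("mat",rect(I,g,.003))
for n,lo,hi in [("yel",(22,150,100),(35,255,255)),("red",(170,150,80),(180,255,255))]:
    m=cv2.inRange(h,lo,hi); m[:,:270]=0;m[:220]=0;m[262:]=0;m[:,350:]=0
    print(n,rect(I,m,.068))
m=cv2.inRange(h,(95,100,60),(115,255,255)); m[:190]=0;m[230:]=0;m[:,:280]=0;m[:,345:]=0
print("foam",rect(I,m,.031))
E
```

```text
cup_red 0.83 [331.0, 294.4, 19.6, 17.9] [449.2 -30.3] [34.7 34.6] -1.555
cup_red 0.65 [329.5, 240.7, 24.6, 30.7] [551.7 -28.8] [46.7 46.6] 0.017
cup_red 0.54 [377.7, 295.6, 13.2, 19.9] [ 445.9 -122. ] [32.8 32.7] -1.56
cup_yellow 0.71 [288.4, 236.2, 27.5, 22.9] [556.2  48. ] [48.6 46.7] -1.554
cup_yellow 0.6 [311.4, 215.9, 107.7, 94.0] [595.3   8.4] [206.1 166.9] 1.509
foam_block 0.59 [313.1, 210.8, 54.1, 35.5] [613.1   7.3] [110.8  64.3] 1.496
slide_box 0.62 [276.9, 306.8, 43.5, 28.6] [425.3  72.7] [84.1 34.1] 1.268
tray 0.9 [474.5, 307.0, 121.0, 117.6] [ 427.1 -320.7] [220.4 219.3] 0.107
mat 0.62 [164.9, 301.4, 86.5, 68.1] [429.3 305.8] [163.4 111.7] -1.291
caddy 0.74 [310.7, 217.4, 103.6, 89.5] [602.1   9.4] [217.1 174.7] 1.512
mat (array([428.8, 307.1]), array([139.,  91.]), np.float64(-1.293))
yel (array([557.2,  48. ]), array([44.8, 44.7]), np.float64(0.018))
red (array([552.6, -28.8]), array([44.7, 42.7]), np.float64(0.017))
foam (array([613.9,   7.2]), array([106.6,  58.8]), np.float64(1.524))
```

```bash
python3 - <<'E'
from h import *
go([.552,-.029,.16],-.06)
E
```

```text
d [ 0.6471 -0.5389  0.0891] r [0.     0.     0.2439] rows 13.5 t 0.8
```

```bash
python3 -m inch '[{"dx":0.225,"dy":-0.187,"dz":0.03},{"dx":0.225,"dy":-0.187,"dz":0.03},{"dx":0.225,"dy":-0.187,"dz":0.03},{"dx":0.225,"dy":-0.187,"dz":0.03},{"dx":0.225,"dy":-0.187,"dz":0.03}]' 0.46
python3 -m inch '[{"dx":0.225,"dy":-0.187,"dz":0.03},{"dx":0.225,"dy":-0.187,"dz":0.03},{"dx":0.225,"dy":-0.187,"dz":0.03},{"dx":0.225,"dy":-0.187,"dz":0.03},{"dx":0.225,"dy":-0.187,"dz":0.03}]'
python3 -m inch '[{"dx":0.197,"dy":-0.165,"dz":0.029,"rz":0.244},{"dx":0.197,"dy":-0.165,"dz":0.029,"rz":0.244},{"dx":0.197,"dy":-0.165,"dz":0.029,"rz":0.244},{"dx":0.197,"dy":-0.165,"dz":0.029,"rz":0.244},{"dx":0.197,"dy":-0.165,"dz":0.029,"rz":0.244}]'
python3 - <<'E'
from h import *
go([.552,-.029,.16],-.06)
I=optics.camera_info("wrist"); im=optics.grab_frame("wrist"); cv2.imwrite("pics/w1.png",im[:,:,::-1])
h=cv2.cvtColor(im,cv2.COLOR_RGB2HSV)
for n in ["cup_red","cup_yellow","foam_block"]:
    for o in nets.outline_of("wrist",n): print(n,round(o["confidence"],2),o["bbox"],*rect(I,o["pixels"],.031 if n[0]=="f" else .068,True))
E
```

```text
d [ 0.6471 -0.5389  0.0891] r [0.     0.     0.2439] rows 13.5 t 0.8validation failed for argument at $[0]...
validation failed for argument at $[0]...
validation failed for argument at $[0]...
```

View pics/w1.png

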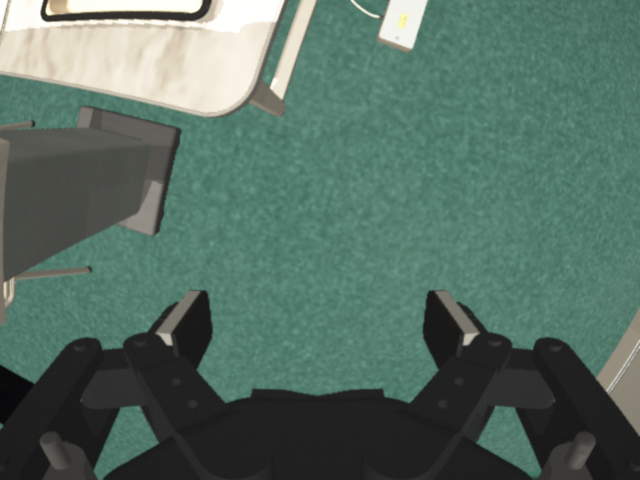

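The arm hasn't moved: the wrist view shows the floor and the tray corner at (130,10), and the rows were refused. They probably need all six keys.

```bash
python3 -m inch '[{"dx":0.225,"dy":-0.187,"dz":0.03,"rx":0,"ry":0,"rz":0},{"dx":0.225,"dy":-0.187,"dz":0.03,"rx":0,"ry":0,"rz":0},{"dx":0.225,"dy":-0.187,"dz":0.03,"rx":0,"ry":0,"rz":0},{"dx":0.225,"dy":-0.187,"dz":0.03,"rx":0,"ry":0,"rz":0},{"dx":0.225,"dy":-0.187,"dz":0.03,"rx":0,"ry":0,"rz":0}]' 0.46
python3 - <<'E'
from h import *
go([.552,-.029,.16],-.06)
E
```

```text
time: 1.55
tool_pos: [0.3158, -0.3966, 0.2069]
tool_rot: [-0.0, 0.988, 0.153, 0.0]
contact_force: [0.1, -0.9, 0.4]
gripper_width: 0.728
grasp_force: 0.0
d [ 0.4203 -0.3488  0.059 ] r [-0.0003 -0.0003  0.2446] rows 8.8 t 1.6
```

```bash
python3 -m inch '[{"dx":0.22,"dy":-0.183,"dz":0.03,"rx":0,"ry":0,"rz":0},{"dx":0.22,"dy":-0.183,"dz":0.03,"rx":0,"ry":0,"rz":0},{"dx":0.22,"dy":-0.183,"dz":0.03,"rx":0,"ry":0,"rz":0},{"dx":0.22,"dy":-0.183,"dz":0.03,"rx":0,"ry":0,"rz":0},{"dx":0.22,"dy":-0.183,"dz":0.03,"rx":0,"ry":0,"rz":0}]' >/dev/null
python3 -m inch '[{"dx":0.2,"dy":-0.166,"dz":0.029,"rx":0,"ry":0,"rz":0.2446},{"dx":0.2,"dy":-0.166,"dz":0.029,"rx":0,"ry":0,"rz":0.2446},{"dx":0.2,"dy":-0.166,"dz":0.029,"rx":0,"ry":0,"rz":0.2446},{"dx":0.2,"dy":-0.166,"dz":0.029,"rx":0,"ry":0,"rz":0.2446},{"dx":0.2,"dy":-0.166,"dz":0.029,"rx":0,"ry":0,"rz":0.2446}]'
python3 - <<'E'
from h import *
go([.552,-.029,.16],-.06)
I=optics.camera_info("wrist"); im=optics.grab_frame("wrist"); cv2.imwrite("pics/w2.png",im[:,:,::-1])
for n in ["cup_red","cup_yellow","foam_block"]:
    for o in nets.outline_of("wrist",n): print(n,round(o["confidence"],2),o["bbox"],*rect(I,o["pixels"],.031 if n[0]=="f" else .068,True))
E
```

```text
time: 2.55
tool_pos: [0.5523, -0.0284, 0.1597]
tool_rot: [-0.0, 1.0, -0.029, -0.0]
contact_force: [-0.9, -0.4, -0.6]
gripper_width: 0.733
grasp_force: 0.0
d [-0.0003  0.0008 -0.0004] r [-0.0006  0.      0.0014] rows 0.0 t 2.5
cup_red 0.96 [316.6, 234.1, 76.2, 74.9] [554.3 -28.5] [49.4 49.3] 0.766
cup_red 0.8 [326.4, 341.4, 45.9, 61.1] [473.4 -32.2] [50.4 33.5] -0.065
cup_yellow 0.81 [211.5, 233.8, 75.6, 75.8] [559.9  42.5] [57.6 48.9] -1.214
foam_block 0.83 [268.5, 145.2, 152.3, 87.9] [616.1   6.7] [111.2  61.5] 1.514
```

View pics/w2.png

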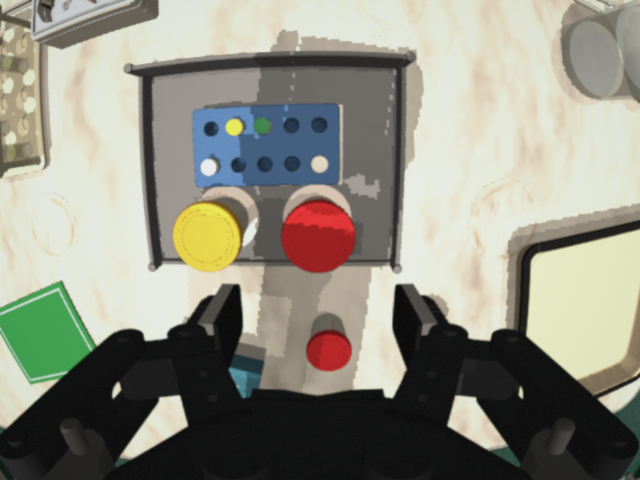

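```bash
python3 -m inch '[{"dx":0.002,"dy":0.001,"dz":0.152,"rx":0,"ry":0,"rz":0},{"dx":0.002,"dy":0.001,"dz":0.152,"rx":0,"ry":0,"rz":0},{"dx":0.002,"dy":0.001,"dz":0.152,"rx":0,"ry":0,"rz":0},{"dx":0.002,"dy":0.001,"dz":0.152,"rx":0,"ry":0,"rz":0}]'
python3 -m inch '[{"dx":0,"dy":0,"dz":0,"rx":0,"ry":0,"rz":0},{"dx":0,"dy":0,"dz":0,"rx":0,"ry":0,"rz":0},{"dx":0,"dy":0,"dz":0,"rx":0,"ry":0,"rz":0},{"dx":0,"dy":0,"dz":0,"rx":0,"ry":0,"rz":0},{"dx":0,"dy":0,"dz":0,"rx":0,"ry":0,"rz":0}]' -1
python3 -m inch '[{"dx":0,"dy":0,"dz":-0.15,"rx":0,"ry":0,"rz":0},{"dx":0,"dy":0,"dz":-0.15,"rx":0,"ry":0,"rz":0},{"dx":0,"dy":0,"dz":-0.15,"rx":0,"ry":0,"rz":0},{"dx":0,"dy":0,"dz":-0.15,"rx":0,"ry":0,"rz":0}]'
python3 - <<'E'
from h import *
go([.467,-.321,.16],-.06)
E
```

```text
time: 3.15
tool_pos: [0.5486, -0.0334, 0.0342]
tool_rot: [-0.001, 0.999, -0.032, -0.004]
contact_force: [-0.2, -0.3, 1.2]
gripper_width: 0.727
grasp_force: 0.0
time: 3.65
tool_pos: [0.5533, -0.0327, 0.0395]
tool_rot: [0.0, 1.0, -0.03, 0.001]
contact_force: [-0.7, -0.2, 0.7]
gripper_width: 0.562
grasp_force: 61.6
time: 4.05
tool_pos: [0.5556, -0.0331, 0.164]
tool_rot: [0.001, 1.0, -0.03, 0.005]
contact_force: [-0.0, -0.3, -0.6]
gripper_width: 0.566
grasp_force: 62.0
d [-0.0888  0.366   0.0046] r [ 0.0009 -0.0063 -0.0006] rows 6.0 t 4.0
```

```bash
python3 -m inch '[{"dx":0,"dy":0,"dz":0,"rx":0,"ry":0,"rz":0},{"dx":0,"dy":0,"dz":0,"rx":0,"ry":0,"rz":0}]'
python3 -m inch '[{"dx":-0.05,"dy":0.18,"dz":0,"rx":0,"ry":0,"rz":0},{"dx":-0.05,"dy":0.18,"dz":0,"rx":0,"ry":0,"rz":0},{"dx":-0.05,"dy":0.18,"dz":0,"rx":0,"ry":0,"rz":0},{"dx":-0.05,"dy":0.18,"dz":0,"rx":0,"ry":0,"rz":0}]'
python3 -m inch '[{"dx":-0.039,"dy":0.186,"dz":0,"rx":0,"ry":0,"rz":0},{"dx":-0.039,"dy":0.186,"dz":0,"rx":0,"ry":0,"rz":0},{"dx":-0.039,"dy":0.186,"dz":0,"rx":0,"ry":0,"rz":0},{"dx":-0.039,"dy":0.186,"dz":0,"rx":0,"ry":0,"rz":0},{"dx":-0.039,"dy":0.186,"dz":0,"rx":0,"ry":0,"rz":0}]'
python3 - <<'E'
from h import *
go([.467,-.321,.038],-.06)
E
```

```text
time: 4.25
tool_pos: [0.5513, -0.0323, 0.1561]
tool_rot: [-0.0, 1.0, -0.031, -0.002]
contact_force: [-0.1, -0.0, -1.3]
gripper_width: 0.564
grasp_force: 62.0
time: 4.65
tool_pos: [0.5012, -0.1778, 0.1561]
tool_rot: [0.0, 0.999, -0.034, -0.002]
contact_force: [0.7, -0.0, 0.4]
gripper_width: 0.564
grasp_force: 62.1
time: 5.15
tool_pos: [0.4629, -0.3203, 0.1565]
tool_rot: [-0.001, 1.0, -0.032, -0.001]
contact_force: [0.0, 0.3, -0.6]
gripper_width: 0.565
grasp_force: 62.2
d [0.0055 0.001  0.1481] r [-0.0019  0.0016 -0.0021] rows 2.4 t 5.2
```

```bash
python3 -m inch '[{"dx":0.003,"dy":0,"dz":0.06,"rx":0,"ry":0,"rz":0},{"dx":0.003,"dy":0,"dz":0.11,"rx":0,"ry":0,"rz":0},{"dx":0.003,"dy":0,"dz":0.135,"rx":0,"ry":0,"rz":0},{"dx":0.003,"dy":0,"dz":0.146,"rx":0,"ry":0,"rz":0},{"dx":0.003,"dy":0,"dz":0.147,"rx":0,"ry":0,"rz":0}]'
python3 -m inch '[{"dx":0,"dy":0,"dz":0,"rx":0,"ry":0,"rz":0},{"dx":0,"dy":0,"dz":0,"rx":0,"ry":0,"rz":0},{"dx":0,"dy":0,"dz":0,"rx":0,"ry":0,"rz":0},{"dx":0,"dy":0,"dz":0,"rx":0,"ry":0,"rz":0}]' 
python3 -m inch '[{"dx":0,"dy":0,"dz":0,"rx":0,"ry":0,"rz":0},{"dx":0,"dy":0,"dz":0,"rx":0,"ry":0,"rz":0},{"dx":0,"dy":0,"dz":0,"rx":0,"ry":0,"rz":0}]' 0.46
python3 -m inch '[{"dx":0,"dy":0,"dz":-0.04,"rx":0,"ry":0,"rz":0},{"dx":0,"dy":0,"dz":-0.09,"rx":0,"ry":0,"rz":0},{"dx":0,"dy":0,"dz":-0.15,"rx":0,"ry":0,"rz":0},{"dx":0,"dy":0,"dz":-0.15,"rx":0,"ry":0,"rz":0},{"dx":0,"dy":0,"dz":-0.15,"rx":0,"ry":0,"rz":0}]'
python3 - <<'E'
from h import *
go([.557,.0475,.16],-.06)
E
```

```text
time: 5.65
tool_pos: [0.466, -0.3186, 0.0395]
tool_rot: [-0.001, 1.0, -0.03, -0.001]
contact_force: [0.3, 0.2, -0.2]
gripper_width: 0.563
grasp_force: 62.3
time: 6.05
tool_pos: [0.4666, -0.3212, 0.042]
tool_rot: [0.001, 1.0, -0.031, 0.001]
contact_force: [-0.0, -0.0, -0.7]
gripper_width: 0.566
grasp_force: 62.3
time: 6.35
tool_pos: [0.4661, -0.3208, 0.041]
tool_rot: [0.0, 1.0, -0.031, 0.0]
contact_force: [0.2, -0.5, -1.0]
gripper_width: 0.73
grasp_force: 0.0
time: 6.85
tool_pos: [0.467, -0.3215, 0.163]
tool_rot: [0.001, 1.0, -0.031, 0.002]
contact_force: [0.1, 0.0, -1.1]
gripper_width: 0.73
grasp_force: 0.0
d [ 0.0841 -0.4673  0.0028] r [ 0.0017 -0.0021 -0.0008] rows 7.6 t 6.8
```

```bash
python3 -m inch '[{"dx":0.042,"dy":-0.234,"dz":0.001,"rx":0,"ry":0,"rz":0},{"dx":0.042,"dy":-0.234,"dz":0.001,"rx":0,"ry":0,"rz":0},{"dx":0.042,"dy":-0.234,"dz":0.001,"rx":0,"ry":0,"rz":0},{"dx":0.042,"dy":-0.234,"dz":0.001,"rx":0,"ry":0,"rz":0}]' >/dev/null
python3 -m inch '[{"dx":0.042,"dy":-0.234,"dz":0,"rx":0,"ry":0,"rz":0},{"dx":0.042,"dy":-0.234,"dz":0,"rx":0,"ry":0,"rz":0},{"dx":0.042,"dy":-0.234,"dz":0,"rx":0,"ry":0,"rz":0},{"dx":0.042,"dy":-0.234,"dz":0,"rx":0,"ry":0,"rz":0},{"dx":0.042,"dy":-0.234,"dz":0,"rx":0,"ry":0,"rz":0}]' >/dev/null
python3 -m inch '[{"dx":0,"dy":0,"dz":0,"rx":0,"ry":0,"rz":0},{"dx":0,"dy":0,"dz":0,"rx":0,"ry":0,"rz":0},{"dx":0,"dy":0,"dz":0,"rx":0,"ry":0,"rz":0},{"dx":0,"dy":0,"dz":0,"rx":0,"ry":0,"rz":0}]'
python3 - <<'E'
from h import *
go([.557,.0475,.038],-.06)
I=optics.camera_info("wrist"); im=optics.grab_frame("wrist"); h=cv2.cvtColor(im,cv2.COLOR_RGB2HSV)
m=cv2.inRange(h,(22,150,100),(35,255,255)); m[300:]=0; m[:200]=0; m[:,:240]=0;m[:,420:]=0
print(rect(I,m,.068,True)); go([.557,.0475,.038],-.06)
E
```

```text
time: 8.15
tool_pos: [0.5559, 0.0478, 0.1599]
tool_rot: [0.0, 1.0, -0.031, -0.0]
contact_force: [-0.3, -0.1, -0.4]
gripper_width: 0.732
grasp_force: 0.0
d [0.0015 0.0002 0.1523] r [ 0.0001  0.0002 -0.002 ] rows 2.4 t 8.2
(array([571. ,  46.6]), array([45.5, 17.7]), np.float64(1.528))
d [0.0013 0.0004 0.1526] r [ 0.      0.     -0.0019] rows 2.4 t 8.2
```

```bash
python3 -m inch '[{"dx":0.001,"dy":0,"dz":0.06,"rx":0,"ry":0,"rz":0},{"dx":0.001,"dy":0,"dz":0.12,"rx":0,"ry":0,"rz":0},{"dx":0.001,"dy":0,"dz":0.152,"rx":0,"ry":0,"rz":0},{"dx":0.001,"dy":0,"dz":0.152,"rx":0,"ry":0,"rz":0},{"dx":0.001,"dy":0,"dz":0.152,"rx":0,"ry":0,"rz":0}]'
python3 -m inch '[{"dx":0,"dy":0,"dz":0,"rx":0,"ry":0,"rz":0},{"dx":0,"dy":0,"dz":0,"rx":0,"ry":0,"rz":0},{"dx":0,"dy":0,"dz":0,"rx":0,"ry":0,"rz":0},{"dx":0,"dy":0,"dz":0,"rx":0,"ry":0,"rz":0},{"dx":0,"dy":0,"dz":0,"rx":0,"ry":0,"rz":0}]' -1
python3 -m inch '[{"dx":0,"dy":0,"dz":-0.15,"rx":0,"ry":0,"rz":0},{"dx":0,"dy":0,"dz":-0.15,"rx":0,"ry":0,"rz":0},{"dx":0,"dy":0,"dz":-0.15,"rx":0,"ry":0,"rz":0},{"dx":0,"dy":0,"dz":-0.15,"rx":0,"ry":0,"rz":0},{"dx":0,"dy":0,"dz":-0.15,"rx":0,"ry":0,"rz":0}]'
python3 - <<'E'
from h import *
go([.387,-.321,.158],-.06)
E
```

```text
time: 8.7
tool_pos: [0.5572, 0.0485, 0.039]
tool_rot: [-0.0, 1.0, -0.031, 0.0]
contact_force: [0.0, 0.1, 0.3]
gripper_width: 0.726
grasp_force: 0.0
time: 9.2
tool_pos: [0.5593, 0.0486, 0.0415]
tool_rot: [0.0, 1.0, -0.031, 0.003]
contact_force: [0.3, -1.2, 6.0]
gripper_width: 0.563
grasp_force: 62.0
time: 9.7
tool_pos: [0.5568, 0.0489, 0.1587]
tool_rot: [-0.0, 1.0, -0.03, 0.0]
contact_force: [-0.1, 0.4, -0.0]
gripper_width: 0.564
grasp_force: 62.0
d [-0.1836  0.4745  0.0007] r [-0.     -0.0005 -0.0007] rows 8.1 t 9.7
```

```bash
python3 -m inch '[{"dx":-0.092,"dy":0.237,"dz":0,"rx":0,"ry":0,"rz":0},{"dx":-0.092,"dy":0.237,"dz":0,"rx":0,"ry":0,"rz":0},{"dx":-0.092,"dy":0.237,"dz":0,"rx":0,"ry":0,"rz":0},{"dx":-0.092,"dy":0.237,"dz":0,"rx":0,"ry":0,"rz":0},{"dx":-0.092,"dy":0.237,"dz":0,"rx":0,"ry":0,"rz":0}]' >/dev/null
python3 -m inch '[{"dx":-0.092,"dy":0.237,"dz":0,"rx":0,"ry":0,"rz":0},{"dx":-0.092,"dy":0.237,"dz":0,"rx":0,"ry":0,"rz":0},{"dx":-0.092,"dy":0.237,"dz":0,"rx":0,"ry":0,"rz":0},{"dx":-0.092,"dy":0.237,"dz":0,"rx":0,"ry":0,"rz":0},{"dx":-0.092,"dy":0.237,"dz":0,"rx":0,"ry":0,"rz":0}]'
python3 -m inch '[{"dx":0,"dy":0,"dz":0.06,"rx":0,"ry":0,"rz":0},{"dx":0,"dy":0,"dz":0.11,"rx":0,"ry":0,"rz":0},{"dx":0,"dy":0,"dz":0.135,"rx":0,"ry":0,"rz":0},{"dx":0,"dy":0,"dz":0.149,"rx":0,"ry":0,"rz":0},{"dx":0,"dy":0,"dz":0.149,"rx":0,"ry":0,"rz":0}]'
python3 -m inch '[{"dx":0,"dy":0,"dz":0,"rx":0,"ry":0,"rz":0},{"dx":0,"dy":0,"dz":0,"rx":0,"ry":0,"rz":0},{"dx":0,"dy":0,"dz":0,"rx":0,"ry":0,"rz":0}]'
python3 -m inch '[{"dx":0,"dy":0,"dz":0,"rx":0,"ry":0,"rz":0},{"dx":0,"dy":0,"dz":0,"rx":0,"ry":0,"rz":0},{"dx":0,"dy":0,"dz":0,"rx":0,"ry":0,"rz":0}]' 0.46
python3 -m inch '[{"dx":0,"dy":0,"dz":-0.04,"rx":0,"ry":0,"rz":0},{"dx":0,"dy":0,"dz":-0.09,"rx":0,"ry":0,"rz":0},{"dx":0,"dy":0,"dz":-0.15,"rx":0,"ry":0,"rz":0},{"dx":0,"dy":0,"dz":-0.15,"rx":0,"ry":0,"rz":0},{"dx":0,"dy":0,"dz":-0.15,"rx":0,"ry":0,"rz":0}]'
python3 - <<'E'
from h import *
I=optics.camera_info("top"); im=optics.grab_frame("top"); cv2.imwrite("pics/t2.png",im[150:380,200:560,::-1])
h=cv2.cvtColor(im,cv2.COLOR_RGB2HSV)
m=cv2.inRange(h,(95,100,60),(115,255,255)); m[:190]=0;m[240:]=0;m[:,:280]=0;m[:,345:]=0
print("foam",rect(I,m,.031))
go([.614,.0068,.13],1.51)
E
```

```text
time: 10.7
tool_pos: [0.3841, -0.3235, 0.1564]
tool_rot: [-0.001, 0.999, -0.034, -0.001]
contact_force: [-0.3, 1.2, -0.5]
gripper_width: 0.565
grasp_force: 62.2
time: 11.2
tool_pos: [0.3871, -0.3192, 0.0393]
tool_rot: [-0.002, 1.0, -0.03, -0.001]
contact_force: [-2.6, 4.3, 8.1]
gripper_width: 0.562
grasp_force: 63.5
time: 11.5
tool_pos: [0.3871, -0.3191, 0.0394]
tool_rot: [-0.001, 1.0, -0.03, -0.001]
contact_force: [-1.9, 2.5, 6.4]
gripper_width: 0.562
grasp_force: 63.4
time: 11.8
tool_pos: [0.3867, -0.3201, 0.0388]
tool_rot: [-0.0, 1.0, -0.03, -0.0]
contact_force: [-0.1, -0.5, 0.6]
gripper_width: 0.728
grasp_force: 0.0
time: 12.3
tool_pos: [0.3875, -0.3213, 0.1609]
tool_rot: [0.001, 1.0, -0.031, 0.001]
contact_force: [0.1, 0.3, -1.0]
gripper_width: 0.729
grasp_force: 0.0
foam (array([613.9,   7.2]), array([106.6,  59. ]), np.float64(1.521))
d [ 0.2587 -0.4256  0.0362] r [-2.0000e-04 -0.0000e+00 -1.0474e+00] rows 10.5 t 12.3
```

View pics/t2.png

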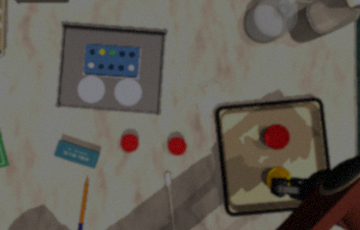

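```bash
python3 -m inch '[{"dx":0.13,"dy":-0.213,"dz":0.01,"rx":0,"ry":0,"rz":-0.45},{"dx":0.13,"dy":-0.213,"dz":0.01,"rx":0,"ry":0,"rz":-0.45},{"dx":0.13,"dy":-0.213,"dz":0.01,"rx":0,"ry":0,"rz":-0.45},{"dx":0.13,"dy":-0.213,"dz":0.01,"rx":0,"ry":0,"rz":-0.45},{"dx":0.13,"dy":-0.213,"dz":0.01,"rx":0,"ry":0,"rz":-0.45}]' 1
python3 - <<'E'
from h import *
go([.614,.0068,.13],1.51)
E
```

```text
time: 12.85
tool_pos: [0.5017, -0.1516, 0.1483]
tool_rot: [-0.002, 0.952, 0.307, -0.001]
contact_force: [-0.7, -1.4, 0.1]
gripper_width: 0.999
grasp_force: 0.0
d [ 0.2298 -0.0784  0.023 ] r [-0.0035 -0.001  -0.5901] rows 5.9 t 12.8
```

```bash
python3 -m inch '[{"dx":0.229,"dy":-0.078,"dz":0.023,"rx":0,"ry":0,"rz":-0.3},{"dx":0.229,"dy":-0.078,"dz":0.023,"rx":0,"ry":0,"rz":-0.3},{"dx":0.229,"dy":-0.078,"dz":0.023,"rx":0,"ry":0,"rz":-0.3},{"dx":0.229,"dy":-0.078,"dz":0.023,"rx":0,"ry":0,"rz":-0.3},{"dx":0.229,"dy":-0.078,"dz":0.023,"rx":0,"ry":0,"rz":-0.3}]' >/dev/null
python3 -m inch '[{"dx":0,"dy":0,"dz":0,"rx":0,"ry":0,"rz":-0.29},{"dx":0,"dy":0,"dz":0,"rx":0,"ry":0,"rz":-0.29},{"dx":0,"dy":0,"dz":0,"rx":0,"ry":0,"rz":-0.29},{"dx":0,"dy":0,"dz":0,"rx":0,"ry":0,"rz":-0.29},{"dx":0,"dy":0,"dz":0,"rx":0,"ry":0,"rz":-0.29}]' >/dev/null
python3 -m inch '[{"dx":0,"dy":0,"dz":0,"rx":0,"ry":0,"rz":0},{"dx":0,"dy":0,"dz":0,"rx":0,"ry":0,"rz":0},{"dx":0,"dy":0,"dz":0,"rx":0,"ry":0,"rz":0},{"dx":0,"dy":0,"dz":0,"rx":0,"ry":0,"rz":0}]'
python3 - <<'E'
from h import *
go([.615,.0068,.004],1.51)
E
```

```text
time: 14.25
tool_pos: [0.6148, -0.0004, 0.133]
tool_rot: [0.0, 0.732, 0.681, 0.0]
contact_force: [0.2, 0.6, -0.6]
gripper_width: 1.002
grasp_force: 0.0
d [ 0.009  -0.0005  0.1612] r [ 0.0001  0.     -0.0077] rows 2.6 t 14.2
```

```bash
python3 -m inch '[{"dx":0.009,"dy":0,"dz":0.04,"rx":0,"ry":0,"rz":-0.007},{"dx":0.009,"dy":0,"dz":0.04,"rx":0,"ry":0,"rz":-0.007},{"dx":0.009,"dy":0,"dz":0.1,"rx":0,"ry":0,"rz":-0.007},{"dx":0.009,"dy":0,"dz":0.15,"rx":0,"ry":0,"rz":-0.007},{"dx":0.009,"dy":0,"dz":0.161,"rx":0,"ry":0,"rz":-0.007}]' 0.76
python3 -m inch '[{"dx":0,"dy":0,"dz":0,"rx":0,"ry":0,"rz":0},{"dx":0,"dy":0,"dz":0,"rx":0,"ry":0,"rz":0},{"dx":0,"dy":0,"dz":0,"rx":0,"ry":0,"rz":0}]'
python3 -m inch '[{"dx":0,"dy":0,"dz":0,"rx":0,"ry":0,"rz":0},{"dx":0,"dy":0,"dz":0,"rx":0,"ry":0,"rz":0},{"dx":0,"dy":0,"dz":0,"rx":0,"ry":0,"rz":0},{"dx":0,"dy":0,"dz":0,"rx":0,"ry":0,"rz":0},{"dx":0,"dy":0,"dz":0,"rx":0,"ry":0,"rz":0}]' -1
python3 -m inch '[{"dx":0,"dy":0,"dz":-0.04,"rx":0,"ry":0,"rz":0},{"dx":0,"dy":0,"dz":-0.1,"rx":0,"ry":0,"rz":0},{"dx":0,"dy":0,"dz":-0.16,"rx":0,"ry":0,"rz":0},{"dx":0,"dy":0,"dz":-0.16,"rx":0,"ry":0,"rz":0},{"dx":0,"dy":0,"dz":-0.16,"rx":0,"ry":0,"rz":0}]'
python3 - <<'E'
from h import *
go([.429,.3065,.13],1.85)
E
```

```text
time: 14.75
tool_pos: [0.6112, 0.0071, -0.0007]
tool_rot: [-0.004, 0.729, 0.685, -0.003]
contact_force: [-0.2, 0.7, -0.1]
gripper_width: 0.88
grasp_force: 0.0
time: 15.05
tool_pos: [0.6177, 0.0066, 0.0073]
tool_rot: [0.002, 0.728, 0.685, 0.002]
contact_force: [0.8, -0.9, 0.3]
gripper_width: 0.881
grasp_force: 0.0
time: 15.55
tool_pos: [0.6174, 0.0066, 0.0068]
tool_rot: [0.002, 0.728, 0.685, 0.001]
contact_force: [0.3, -0.4, 6.6]
gripper_width: 0.688
grasp_force: 67.0
time: 16.05
tool_pos: [0.6166, 0.0067, 0.1347]
tool_rot: [0.002, 0.728, 0.685, 0.001]
contact_force: [0.7, -0.1, -0.2]
gripper_width: 0.688
grasp_force: 66.2
d [ 0.3597 -0.2571  0.0047] r [ 0.003   0.0007 -0.227 ] rows 7.1 t 16.1
```

```bash
python3 -m inch '[{"dx":0.18,"dy":-0.128,"dz":0,"rx":0,"ry":0,"rz":0},{"dx":0.18,"dy":-0.128,"dz":0,"rx":0,"ry":0,"rz":0},{"dx":0.18,"dy":-0.128,"dz":0,"rx":0,"ry":0,"rz":0},{"dx":0.18,"dy":-0.128,"dz":0,"rx":0,"ry":0,"rz":0}]' >/dev/null
python3 -m inch '[{"dx":0.18,"dy":-0.129,"dz":0,"rx":0,"ry":0,"rz":-0.227},{"dx":0.18,"dy":-0.129,"dz":0,"rx":0,"ry":0,"rz":-0.227},{"dx":0.18,"dy":-0.129,"dz":0,"rx":0,"ry":0,"rz":-0.227},{"dx":0.18,"dy":-0.129,"dz":0,"rx":0,"ry":0,"rz":-0.227},{"dx":0.18,"dy":-0.129,"dz":0,"rx":0,"ry":0,"rz":-0.227}]' >/dev/null
python3 -m inch '[{"dx":0,"dy":0,"dz":0,"rx":0,"ry":0,"rz":0},{"dx":0,"dy":0,"dz":0,"rx":0,"ry":0,"rz":0},{"dx":0,"dy":0,"dz":0,"rx":0,"ry":0,"rz":0},{"dx":0,"dy":0,"dz":0,"rx":0,"ry":0,"rz":0}]'
python3 - <<'E'
from h import *
go([.429,.3065,.006],1.85)
E
```

```text
time: 17.35
tool_pos: [0.4283, 0.306, 0.1319]
tool_rot: [-0.0, 0.603, 0.798, -0.0]
contact_force: [-0.2, -0.2, -1.0]
gripper_width: 0.687
grasp_force: 66.1
d [0.0004 0.001  0.1574] r [-0.0002  0.0001 -0.0013] rows 2.5 t 17.4
```

```bash
python3 -m inch '[{"dx":0,"dy":0.001,"dz":0.06,"rx":0,"ry":0,"rz":0},{"dx":0,"dy":0.001,"dz":0.11,"rx":0,"ry":0,"rz":0},{"dx":0,"dy":0.001,"dz":0.14,"rx":0,"ry":0,"rz":0},{"dx":0,"dy":0.001,"dz":0.153,"rx":0,"ry":0,"rz":0},{"dx":0,"dy":0.001,"dz":0.157,"rx":0,"ry":0,"rz":0}]' >/dev/null
python3 -m inch '[{"dx":0,"dy":0,"dz":0,"rx":0,"ry":0,"rz":0},{"dx":0,"dy":0,"dz":0,"rx":0,"ry":0,"rz":0},{"dx":0,"dy":0,"dz":0,"rx":0,"ry":0,"rz":0},{"dx":0,"dy":0,"dz":0,"rx":0,"ry":0,"rz":0}]'
python3 -m inch '[{"dx":0,"dy":0,"dz":0,"rx":0,"ry":0,"rz":0},{"dx":0,"dy":0,"dz":0,"rx":0,"ry":0,"rz":0},{"dx":0,"dy":0,"dz":0,"rx":0,"ry":0,"rz":0}]' 0.8
python3 -m inch '[{"dx":0,"dy":0,"dz":-0.04,"rx":0,"ry":0,"rz":0},{"dx":0,"dy":0,"dz":-0.09,"rx":0,"ry":0,"rz":0},{"dx":0,"dy":0,"dz":-0.15,"rx":0,"ry":0,"rz":0},{"dx":0,"dy":0,"dz":-0.15,"rx":0,"ry":0,"rz":0},{"dx":0,"dy":0,"dz":-0.15,"rx":0,"ry":0,"rz":0}]'
python3 - <<'E'
from h import *
go([.4253,.0727,.13],1.268)
E
```

```text
time: 18.25
tool_pos: [0.4294, 0.3076, 0.0078]
tool_rot: [0.0, 0.602, 0.799, 0.001]
contact_force: [0.4, 1.3, 0.3]
gripper_width: 0.689
grasp_force: 66.2
time: 18.55
tool_pos: [0.4286, 0.3072, 0.0067]
tool_rot: [0.0, 0.602, 0.799, 0.0]
contact_force: [0.1, 0.2, -0.8]
gripper_width: 0.898
grasp_force: 0.0
time: 19.05
tool_pos: [0.4296, 0.3077, 0.1285]
tool_rot: [0.001, 0.602, 0.799, 0.002]
contact_force: [-0.2, -0.3, -0.4]
gripper_width: 0.9
grasp_force: 0.0
d [-0.2809 -0.0861 -0.0025] r [ 0.0024 -0.0013  0.388 ] rows 4.7 t 19.1
```

```bash
python3 -m inch '[{"dx":-0.281,"dy":-0.086,"dz":0,"rx":0,"ry":0,"rz":0.388},{"dx":-0.281,"dy":-0.086,"dz":0,"rx":0,"ry":0,"rz":0.388},{"dx":-0.281,"dy":-0.086,"dz":0,"rx":0,"ry":0,"rz":0.388},{"dx":-0.281,"dy":-0.086,"dz":0,"rx":0,"ry":0,"rz":0.388},{"dx":-0.281,"dy":-0.086,"dz":0,"rx":0,"ry":0,"rz":0.388}]' 0.29 >/dev/null
python3 -m inch '[{"dx":0,"dy":0,"dz":0,"rx":0,"ry":0,"rz":0},{"dx":0,"dy":0,"dz":0,"rx":0,"ry":0,"rz":0},{"dx":0,"dy":0,"dz":0,"rx":0,"ry":0,"rz":0},{"dx":0,"dy":0,"dz":0,"rx":0,"ry":0,"rz":0}]'
python3 - <<'E'
from h import *
I=optics.camera_info("wrist"); im=optics.grab_frame("wrist"); cv2.imwrite("pics/w3.png",im[:,:,::-1])
for n,z in [("slide_box",.046),("caddy",.005),("foam_block",.029),("mat",.003)]:
  for o in nets.outline_of("wrist",n): print(n,round(o["confidence"],2),o["bbox"],*rect(I,o["pixels"],z,True))
go([.4253,.0727,.012],1.268)
E
```

```text
time: 19.95
tool_pos: [0.424, 0.0731, 0.1259]
tool_rot: [-0.0, 0.805, 0.593, -0.0]
contact_force: [0.2, 1.0, 0.3]
gripper_width: 0.646
grasp_force: 0.0
slide_box 0.76 [323.5, 240.5, 56.7, 135.4] [427.  74.] [87.2 33.2] 1.277
caddy 0.73 [532.9, 228.2, 210.3, 255.7] [619.7 -13.4] [253.6 216.4] 1.509
foam_block 0.59 [241.4, 4.8, 24.1, 9.0] [421.9 239.5] [14.9  6.7] -0.393
mat 0.92 [250.8, 29.4, 131.3, 53.3] [419.7 231.4] [97.4 46.9] -0.38
d [0.0005 0.0011 0.1431] r [-0.0001  0.      0.0008] rows 2.3 t 20.2
```

View pics/w3.png

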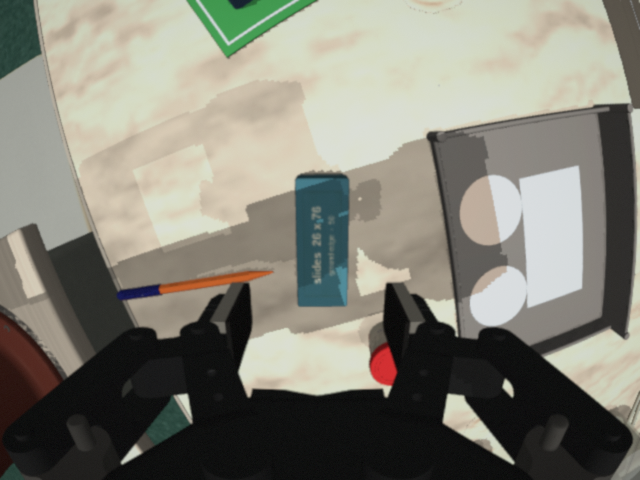

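```bash
python3 - <<'E'
from h import *
I=optics.camera_info("wrist")
for q in [(522,180),(580,167),(583,290),(527,307)],[(491,209)],[(497,297)]:
    print(np.mean([p2w(I,u,v,.005,True) for u,v in q],0).round(4))
go([.4265,.0735,.012],1.27)
E
python3 -m inch '[{"dx":0.001,"dy":0.003,"dz":0.05,"rx":0,"ry":0,"rz":0},{"dx":0.001,"dy":0.003,"dz":0.1,"rx":0,"ry":0,"rz":0},{"dx":0.001,"dy":0.003,"dz":0.143,"rx":0,"ry":0,"rz":0},{"dx":0.001,"dy":0.003,"dz":0.143,"rx":0,"ry":0,"rz":0},{"dx":0.001,"dy":0.003,"dz":0.143,"rx":0,"ry":0,"rz":0}]' >/dev/null
python3 -m inch '[{"dx":0,"dy":0,"dz":0,"rx":0,"ry":0,"rz":0},{"dx":0,"dy":0,"dz":0,"rx":0,"ry":0,"rz":0},{"dx":0,"dy":0,"dz":0,"rx":0,"ry":0,"rz":0}]'
python3 -m inch '[{"dx":0,"dy":0,"dz":0,"rx":0,"ry":0,"rz":0},{"dx":0,"dy":0,"dz":0,"rx":0,"ry":0,"rz":0},{"dx":0,"dy":0,"dz":0,"rx":0,"ry":0,"rz":0},{"dx":0,"dy":0,"dz":0,"rx":0,"ry":0,"rz":0},{"dx":0,"dy":0,"dz":0,"rx":0,"ry":0,"rz":0}]' -1
python3 -m inch '[{"dx":0,"dy":0,"dz":-0.04,"rx":0,"ry":0,"rz":0},{"dx":0,"dy":0,"dz":-0.1,"rx":0,"ry":0,"rz":0},{"dx":0,"dy":0,"dz":-0.16,"rx":0,"ry":0,"rz":0},{"dx":0,"dy":0,"dz":-0.16,"rx":0,"ry":0,"rz":0},{"dx":0,"dy":0,"dz":-0.16,"rx":0,"ry":0,"rz":0}]'
python3 - <<'E'
from h import *
go([.615,.0065,.14],1.51)
E
```

```text
[0.6184 0.0042 0.005 ]
[0.5584 0.0487 0.005 ]
[ 0.5524 -0.0283  0.005 ]
d [0.0019 0.0023 0.1431] r [-0.0001  0.     -0.0006] rows 2.3 t 20.2
time: 21.0
tool_pos: [0.4284, 0.0721, 0.0139]
tool_rot: [0.001, 0.806, 0.592, 0.001]
contact_force: [-0.8, 0.5, -0.1]
gripper_width: 0.648
grasp_force: 0.0
time: 21.5
tool_pos: [0.4277, 0.0721, 0.013]
tool_rot: [0.0, 0.806, 0.592, 0.001]
contact_force: [-0.3, -0.9, 6.3]
gripper_width: 0.378
grasp_force: 61.2
time: 22.0
tool_pos: [0.4272, 0.0721, 0.1407]
tool_rot: [0.001, 0.806, 0.592, 0.001]
contact_force: [0.0, -0.4, -2.1]
gripper_width: 0.38
grasp_force: 60.7
d [-0.0082  0.2485  0.0013] r [ 0.0012 -0.0002 -0.1614] rows 4.0 t 22.0
```

```bash
python3 -m inch '[{"dx":-0.009,"dy":0.249,"dz":0,"rx":0,"ry":0,"rz":-0.161},{"dx":-0.009,"dy":0.249,"dz":0,"rx":0,"ry":0,"rz":-0.161},{"dx":-0.009,"dy":0.249,"dz":0,"rx":0,"ry":0,"rz":-0.161},{"dx":-0.009,"dy":0.249,"dz":0,"rx":0,"ry":0,"rz":-0.161},{"dx":-0.009,"dy":0.249,"dz":0,"rx":0,"ry":0,"rz":-0.161}]' >/dev/null
python3 -m inch '[{"dx":0,"dy":0,"dz":0,"rx":0,"ry":0,"rz":0},{"dx":0,"dy":0,"dz":0,"rx":0,"ry":0,"rz":0},{"dx":0,"dy":0,"dz":0,"rx":0,"ry":0,"rz":0},{"dx":0,"dy":0,"dz":0,"rx":0,"ry":0,"rz":0},{"dx":0,"dy":0,"dz":0,"rx":0,"ry":0,"rz":0}]'
python3 - <<'E'
from h import *
go([.6155,.005,.019],1.51)
E
```

```text
time: 23.0
tool_pos: [0.6144, 0.0062, 0.1407]
tool_rot: [0.0, 0.728, 0.685, 0.0]
contact_force: [0.1, -0.7, -1.8]
gripper_width: 0.378
grasp_force: 60.9
d [-0.0014  0.0013  0.1522] r [ 0.0006  0.     -0.0001] rows 2.4 t 23.0
```

```bash
python3 -m inch '[{"dx":-0.001,"dy":0.001,"dz":0.06,"rx":0,"ry":0,"rz":0},{"dx":-0.001,"dy":0.001,"dz":0.11,"rx":0,"ry":0,"rz":0},{"dx":-0.001,"dy":0.001,"dz":0.135,"rx":0,"ry":0,"rz":0},{"dx":-0.001,"dy":0.001,"dz":0.148,"rx":0,"ry":0,"rz":0},{"dx":-0.001,"dy":0.001,"dz":0.153,"rx":0,"ry":0,"rz":0}]' >/dev/null
python3 -m inch '[{"dx":0,"dy":0,"dz":0,"rx":0,"ry":0,"rz":0},{"dx":0,"dy":0,"dz":0,"rx":0,"ry":0,"rz":0},{"dx":0,"dy":0,"dz":0,"rx":0,"ry":0,"rz":0},{"dx":0,"dy":0,"dz":0,"rx":0,"ry":0,"rz":0}]'
python3 -m inch '[{"dx":0,"dy":0,"dz":0,"rx":0,"ry":0,"rz":0},{"dx":0,"dy":0,"dz":0,"rx":0,"ry":0,"rz":0},{"dx":0,"dy":0,"dz":0,"rx":0,"ry":0,"rz":0}]' 0.29
python3 -m inch '[{"dx":0,"dy":0,"dz":-0.04,"rx":0,"ry":0,"rz":0},{"dx":0,"dy":0,"dz":-0.09,"rx":0,"ry":0,"rz":0},{"dx":0,"dy":0,"dz":-0.15,"rx":0,"ry":0,"rz":0},{"dx":0,"dy":0,"dz":-0.18,"rx":0,"ry":0,"rz":0},{"dx":0,"dy":0,"dz":-0.18,"rx":0,"ry":0,"rz":0}]'
python3 - <<'E'
from h import *
go([.387,-.321,.16],-.06)
E
```

```text
time: 23.9
tool_pos: [0.6163, 0.0049, 0.0186]
tool_rot: [0.001, 0.728, 0.685, 0.001]
contact_force: [0.2, 0.7, -1.7]
gripper_width: 0.376
grasp_force: 61.1
time: 24.2
tool_pos: [0.616, 0.0049, 0.0181]
tool_rot: [0.0, 0.728, 0.685, 0.0]
contact_force: [0.1, -0.4, -0.1]
gripper_width: 0.65
grasp_force: 0.0
time: 24.7
tool_pos: [0.619, 0.0046, 0.1681]
tool_rot: [0.004, 0.728, 0.685, 0.003]
contact_force: [-0.1, 0.0, 0.5]
gripper_width: 0.647
grasp_force: 0.0
d [-0.424  -0.2645  0.0076] r [ 0.0059 -0.0053  1.0463] rows 10.5 t 24.7
```

```bash
python3 -m inch '[{"dx":-0.25,"dy":-0.15,"dz":0,"rx":0,"ry":0,"rz":0.45},{"dx":-0.25,"dy":-0.15,"dz":0,"rx":0,"ry":0,"rz":0.45},{"dx":-0.25,"dy":-0.15,"dz":0,"rx":0,"ry":0,"rz":0.45},{"dx":-0.25,"dy":-0.15,"dz":0,"rx":0,"ry":0,"rz":0.45},{"dx":-0.25,"dy":-0.15,"dz":0,"rx":0,"ry":0,"rz":0.45}]' 0.46
python3 - <<'E'
from h import *
go([.387,-.321,.16],-.06)
E
```

```text
time: 25.2
tool_pos: [0.4811, -0.1889, 0.1601]
tool_rot: [-0.001, 0.915, 0.403, -0.001]
contact_force: [0.1, -0.7, 0.4]
gripper_width: 0.728
grasp_force: 0.0
d [-0.2012  0.025   0.0003] r [-0.001   0.0013  0.5924] rows 5.9 t 25.2
```

```bash
python3 -m inch '[{"dx":-0.2,"dy":0.025,"dz":0,"rx":0,"ry":0,"rz":0.3},{"dx":-0.2,"dy":0.025,"dz":0,"rx":0,"ry":0,"rz":0.3},{"dx":-0.2,"dy":0.025,"dz":0,"rx":0,"ry":0,"rz":0.3},{"dx":-0.2,"dy":0.025,"dz":0,"rx":0,"ry":0,"rz":0.3},{"dx":-0.2,"dy":0.025,"dz":0,"rx":0,"ry":0,"rz":0.3}]' >/dev/null
python3 -m inch '[{"dx":0,"dy":0,"dz":0,"rx":0,"ry":0,"rz":0.292},{"dx":0,"dy":0,"dz":0,"rx":0,"ry":0,"rz":0.292},{"dx":0,"dy":0,"dz":0,"rx":0,"ry":0,"rz":0.292},{"dx":0,"dy":0,"dz":0,"rx":0,"ry":0,"rz":0.292},{"dx":0,"dy":0,"dz":0,"rx":0,"ry":0,"rz":0.292}]' >/dev/null
python3 -m inch '[{"dx":0,"dy":0,"dz":0,"rx":0,"ry":0,"rz":0},{"dx":0,"dy":0,"dz":0,"rx":0,"ry":0,"rz":0},{"dx":0,"dy":0,"dz":0,"rx":0,"ry":0,"rz":0},{"dx":0,"dy":0,"dz":0,"rx":0,"ry":0,"rz":0}]'
python3 - <<'E'
from h import *
go([.387,-.321,.038],-.06)
I=optics.camera_info("wrist"); im=optics.grab_frame("wrist"); cv2.imwrite("pics/w4.png",im[:,:,::-1])
for n,z in [("cup_red",.066),("cup_yellow",.066)]:
  for o in nets.outline_of("wrist",n): print(n,round(o["confidence"],2),o["bbox"],*rect(I,o["pixels"],z,True))
I=optics.camera_info("top"); im=optics.grab_frame("top"); cv2.imwrite("pics/t3.png",cv2.resize(im[150:380,100:420,::-1],None,fx=2,fy=2))
for n,z in [("slide_box",.051),("foam_block",.029),("mat",.003)]:
  for o in nets.outline_of("top",n): print(n,round(o["confidence"],2),o["bbox"],*rect(I,o["pixels"],z))
E
```

```text
time: 26.6
tool_pos: [0.3909, -0.3193, 0.1617]
tool_rot: [-0.0, 1.0, -0.027, -0.0]
contact_force: [-0.8, 0.5, 0.2]
gripper_width: 0.729
grasp_force: 0.0
d [-0.0047  0.0024  0.1546] r [-0.      0.      0.0045] rows 2.5 t 26.6
cup_red 0.92 [88.6, 178.6, 55.7, 47.7] [ 445.3 -151. ] [54.  33.4] 1.433
cup_red 0.67 [22.4, 185.9, 44.9, 41.9] [447.7 -76.4] [56.8 33.8] 1.429
cup_red 0.61 [306.1, 123.0, 83.3, 79.2] [ 467.8 -316.2] [48.9 48.4] -1.356
cup_yellow 0.84 [317.9, 243.6, 75.1, 78.6] [ 387.2 -320. ] [49.7 49.1] 0.732
cup_yellow 0.51 [39.6, 62.8, 77.1, 125.6] [558.2 -98.9] [117.6  94.4] -0.052
slide_box 0.66 [313.9, 212.2, 45.0, 22.3] [612.8   4.3] [85.4 38.1] 1.531
foam_block 0.93 [161.9, 299.3, 60.3, 41.4] [429.7 304.6] [117.5  61.3] -1.283
mat 0.77 [163.2, 300.4, 84.7, 66.1] [428.4 306.6] [161.1 109.6] -1.297
mat 0.68 [313.8, 212.1, 44.4, 22.7] [618.2   4.3] [90.9 40.8] 1.487
```

View pics/t3.png

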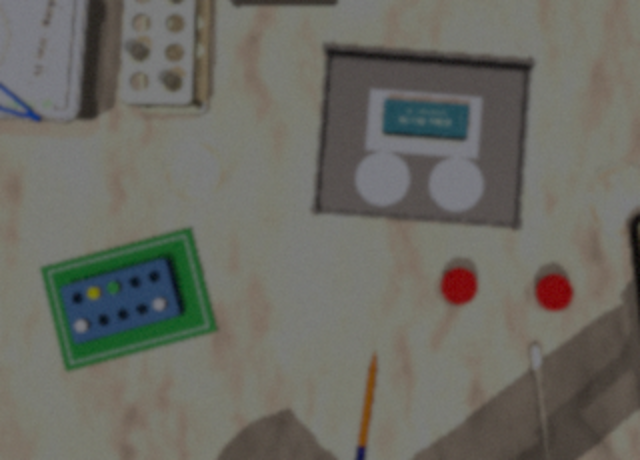

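View pics/w4.png

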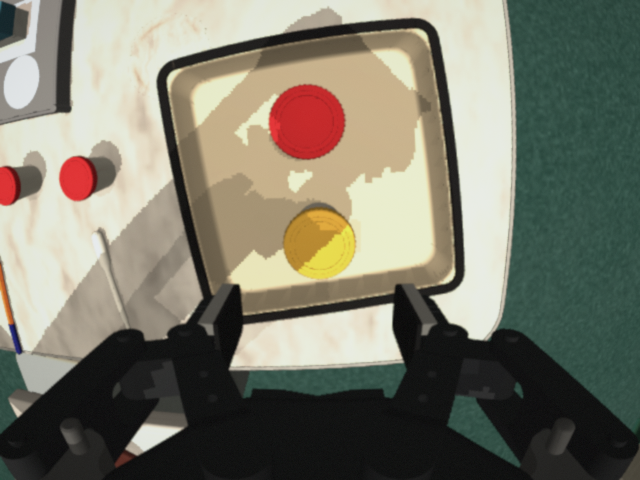

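The box sits centred on the white rectangle and the foam on the mat, and both cups stand in the tray (yellow at wrist pixel (319,243), red at (307,122)). Next I return the yellow cup.

```bash
python3 -m inch '[{"dx":-0.005,"dy":0.001,"dz":0.05,"rx":0,"ry":0,"rz":0.004},{"dx":-0.005,"dy":0.001,"dz":0.1,"rx":0,"ry":0,"rz":0.004},{"dx":-0.005,"dy":0.001,"dz":0.152,"rx":0,"ry":0,"rz":0.004},{"dx":-0.005,"dy":0.001,"dz":0.152,"rx":0,"ry":0,"rz":0.004},{"dx":-0.005,"dy":0.001,"dz":0.152,"rx":0,"ry":0,"rz":0.004}]' >/dev/null
python3 -m inch '[{"dx":0,"dy":0,"dz":0,"rx":0,"ry":0,"rz":0},{"dx":0,"dy":0,"dz":0,"rx":0,"ry":0,"rz":0},{"dx":0,"dy":0,"dz":0,"rx":0,"ry":0,"rz":0}]'
python3 -m inch '[{"dx":0,"dy":0,"dz":0,"rx":0,"ry":0,"rz":0},{"dx":0,"dy":0,"dz":0,"rx":0,"ry":0,"rz":0},{"dx":0,"dy":0,"dz":0,"rx":0,"ry":0,"rz":0},{"dx":0,"dy":0,"dz":0,"rx":0,"ry":0,"rz":0},{"dx":0,"dy":0,"dz":0,"rx":0,"ry":0,"rz":0}]' -1
python3 -m inch '[{"dx":0,"dy":0,"dz":-0.05,"rx":0,"ry":0,"rz":0},{"dx":0,"dy":0,"dz":-0.1,"rx":0,"ry":0,"rz":0},{"dx":0,"dy":0,"dz":-0.155,"rx":0,"ry":0,"rz":0},{"dx":0,"dy":0,"dz":-0.155,"rx":0,"ry":0,"rz":0},{"dx":0,"dy":0,"dz":-0.155,"rx":0,"ry":0,"rz":0}]'
python3 - <<'E'
from h import *
go([.558,.0478,.16],-.06)
E
```

```text
time: 27.75
tool_pos: [0.388, -0.3211, 0.0423]
tool_rot: [0.001, 1.0, -0.03, 0.001]
contact_force: [-0.2, -0.0, -0.2]
gripper_width: 0.733
grasp_force: 0.0
time: 28.25
tool_pos: [0.3878, -0.3208, 0.0419]
tool_rot: [0.001, 1.0, -0.03, 0.001]
contact_force: [-0.0, 1.3, 6.3]
gripper_width: 0.564
grasp_force: 61.6
time: 28.75
tool_pos: [0.3874, -0.3205, 0.1657]
tool_rot: [0.001, 1.0, -0.03, 0.001]
contact_force: [-1.4, 0.1, -1.1]
gripper_width: 0.562
grasp_force: 61.9
d [ 0.1854 -0.4722  0.0065] r [ 0.0015 -0.0015  0.0003] rows 8.1 t 28.8
```

```bash
python3 -m inch '[{"dx":0.093,"dy":-0.236,"dz":0,"rx":0,"ry":0,"rz":0},{"dx":0.093,"dy":-0.236,"dz":0,"rx":0,"ry":0,"rz":0},{"dx":0.093,"dy":-0.236,"dz":0,"rx":0,"ry":0,"rz":0},{"dx":0.093,"dy":-0.236,"dz":0,"rx":0,"ry":0,"rz":0},{"dx":0.093,"dy":-0.236,"dz":0,"rx":0,"ry":0,"rz":0}]' >/dev/null
python3 -m inch '[{"dx":0.093,"dy":-0.236,"dz":0,"rx":0,"ry":0,"rz":0},{"dx":0.093,"dy":-0.236,"dz":0,"rx":0,"ry":0,"rz":0},{"dx":0.093,"dy":-0.236,"dz":0,"rx":0,"ry":0,"rz":0},{"dx":0.093,"dy":-0.236,"dz":0,"rx":0,"ry":0,"rz":0},{"dx":0.093,"dy":-0.236,"dz":0,"rx":0,"ry":0,"rz":0}]' >/dev/null
python3 -m inch '[{"dx":0,"dy":0,"dz":0,"rx":0,"ry":0,"rz":0},{"dx":0,"dy":0,"dz":0,"rx":0,"ry":0,"rz":0},{"dx":0,"dy":0,"dz":0,"rx":0,"ry":0,"rz":0},{"dx":0,"dy":0,"dz":0,"rx":0,"ry":0,"rz":0},{"dx":0,"dy":0,"dz":0,"rx":0,"ry":0,"rz":0}]'
python3 - <<'E'
from h import *
go([.558,.0478,.044],-.06)
E
```

```text
time: 30.25
tool_pos: [0.5577, 0.0473, 0.1642]
tool_rot: [0.0, 1.0, -0.031, 0.0]
contact_force: [-0.1, -0.2, 0.2]
gripper_width: 0.563
grasp_force: 62.2
d [ 0.0003 -0.0007  0.1502] r [ 0.     -0.0001 -0.0008] rows 2.4 t 30.2
```

```bash
python3 -m inch '[{"dx":0,"dy":-0.001,"dz":0.06,"rx":0,"ry":0,"rz":0},{"dx":0,"dy":-0.001,"dz":0.11,"rx":0,"ry":0,"rz":0},{"dx":0,"dy":-0.001,"dz":0.135,"rx":0,"ry":0,"rz":0},{"dx":0,"dy":-0.001,"dz":0.146,"rx":0,"ry":0,"rz":0},{"dx":0,"dy":-0.001,"dz":0.151,"rx":0,"ry":0,"rz":0}]' >/dev/null
python3 -m inch '[{"dx":0,"dy":0,"dz":0,"rx":0,"ry":0,"rz":0},{"dx":0,"dy":0,"dz":0,"rx":0,"ry":0,"rz":0},{"dx":0,"dy":0,"dz":0,"rx":0,"ry":0,"rz":0},{"dx":0,"dy":0,"dz":0,"rx":0,"ry":0,"rz":0}]'
python3 -m inch '[{"dx":0,"dy":0,"dz":0,"rx":0,"ry":0,"rz":0},{"dx":0,"dy":0,"dz":0,"rx":0,"ry":0,"rz":0},{"dx":0,"dy":0,"dz":0,"rx":0,"ry":0,"rz":0}]' 0.46
python3 -m inch '[{"dx":0,"dy":0,"dz":-0.04,"rx":0,"ry":0,"rz":0},{"dx":0,"dy":0,"dz":-0.09,"rx":0,"ry":0,"rz":0},{"dx":0,"dy":0,"dz":-0.15,"rx":0,"ry":0,"rz":0},{"dx":0,"dy":0,"dz":-0.15,"rx":0,"ry":0,"rz":0},{"dx":0,"dy":0,"dz":-0.15,"rx":0,"ry":0,"rz":0}]'
python3 - <<'E'
from h import *
go([.467,-.320,.16],-.06)
E
```

```text
time: 31.15
tool_pos: [0.5586, 0.0489, 0.0442]
tool_rot: [0.0, 1.0, -0.03, 0.001]
contact_force: [0.3, 0.4, 2.3]
gripper_width: 0.565
grasp_force: 62.3
time: 31.45
tool_pos: [0.5578, 0.049, 0.0432]
tool_rot: [-0.0, 1.0, -0.03, -0.0]
contact_force: [-0.1, 0.0, 0.5]
gripper_width: 0.733
grasp_force: 0.0
time: 31.95
tool_pos: [0.559, 0.049, 0.1652]
tool_rot: [0.0, 1.0, -0.03, 0.002]
contact_force: [-0.4, -0.4, -1.2]
gripper_width: 0.73
grasp_force: 0.0
d [-0.0874  0.4673  0.0062] r [-0.0001 -0.0025  0.0003] rows 7.6 t 31.9
```

```bash
python3 -m inch '[{"dx":-0.044,"dy":0.233,"dz":0.002,"rx":0,"ry":0,"rz":0},{"dx":-0.044,"dy":0.233,"dz":0.002,"rx":0,"ry":0,"rz":0},{"dx":-0.044,"dy":0.233,"dz":0.002,"rx":0,"ry":0,"rz":0},{"dx":-0.044,"dy":0.233,"dz":0.002,"rx":0,"ry":0,"rz":0},{"dx":-0.044,"dy":0.233,"dz":0.002,"rx":0,"ry":0,"rz":0}]' >/dev/null
python3 -m inch '[{"dx":-0.044,"dy":0.234,"dz":0.002,"rx":0,"ry":0,"rz":0},{"dx":-0.044,"dy":0.234,"dz":0.002,"rx":0,"ry":0,"rz":0},{"dx":-0.044,"dy":0.234,"dz":0.002,"rx":0,"ry":0,"rz":0},{"dx":-0.044,"dy":0.234,"dz":0.002,"rx":0,"ry":0,"rz":0},{"dx":-0.044,"dy":0.234,"dz":0.002,"rx":0,"ry":0,"rz":0}]' >/dev/null
python3 -m inch '[{"dx":0,"dy":0,"dz":0,"rx":0,"ry":0,"rz":0},{"dx":0,"dy":0,"dz":0,"rx":0,"ry":0,"rz":0},{"dx":0,"dy":0,"dz":0,"rx":0,"ry":0,"rz":0},{"dx":0,"dy":0,"dz":0,"rx":0,"ry":0,"rz":0},{"dx":0,"dy":0,"dz":0,"rx":0,"ry":0,"rz":0}]'
python3 - <<'E'
from h import *
go([.467,-.3195,.040],-.06)
E
```

```text
time: 33.45
tool_pos: [0.4658, -0.3189, 0.1602]
tool_rot: [0.0, 1.0, -0.029, 0.0]
contact_force: [0.3, -0.9, 0.2]
gripper_width: 0.727
grasp_force: 0.0
d [0.0016 0.0007 0.1502] r [ 0.     -0.0001  0.0012] rows 2.4 t 33.5
```

```bash
python3 -m inch '[{"dx":0.001,"dy":0.001,"dz":0.05,"rx":0,"ry":0,"rz":0},{"dx":0.001,"dy":0.001,"dz":0.1,"rx":0,"ry":0,"rz":0},{"dx":0.001,"dy":0.001,"dz":0.15,"rx":0,"ry":0,"rz":0},{"dx":0.001,"dy":0.001,"dz":0.15,"rx":0,"ry":0,"rz":0},{"dx":0.001,"dy":0.001,"dz":0.15,"rx":0,"ry":0,"rz":0}]' >/dev/null
python3 -m inch '[{"dx":0,"dy":0,"dz":0,"rx":0,"ry":0,"rz":0},{"dx":0,"dy":0,"dz":0,"rx":0,"ry":0,"rz":0},{"dx":0,"dy":0,"dz":0,"rx":0,"ry":0,"rz":0}]'
python3 -m inch '[{"dx":0,"dy":0,"dz":0,"rx":0,"ry":0,"rz":0},{"dx":0,"dy":0,"dz":0,"rx":0,"ry":0,"rz":0},{"dx":0,"dy":0,"dz":0,"rx":0,"ry":0,"rz":0},{"dx":0,"dy":0,"dz":0,"rx":0,"ry":0,"rz":0},{"dx":0,"dy":0,"dz":0,"rx":0,"ry":0,"rz":0}]' -1
python3 -m inch '[{"dx":0,"dy":0,"dz":-0.05,"rx":0,"ry":0,"rz":0},{"dx":0,"dy":0,"dz":-0.1,"rx":0,"ry":0,"rz":0},{"dx":0,"dy":0,"dz":-0.155,"rx":0,"ry":0,"rz":0},{"dx":0,"dy":0,"dz":-0.155,"rx":0,"ry":0,"rz":0},{"dx":0,"dy":0,"dz":-0.155,"rx":0,"ry":0,"rz":0}]'
python3 - <<'E'
from h import *
go([.5533,-.0287,.165],-.06)
E
```

```text
time: 34.25
tool_pos: [0.4674, -0.3216, 0.0424]
tool_rot: [0.001, 1.0, -0.03, 0.001]
contact_force: [0.4, 0.3, 0.2]
gripper_width: 0.731
grasp_force: 0.0
time: 34.75
tool_pos: [0.4672, -0.3212, 0.042]
tool_rot: [0.001, 1.0, -0.03, 0.001]
contact_force: [-1.2, 1.1, 5.7]
gripper_width: 0.558
grasp_force: 60.9
time: 35.25
tool_pos: [0.4669, -0.3212, 0.1661]
tool_rot: [0.001, 1.0, -0.03, 0.001]
contact_force: [-0.7, 0.2, -1.1]
gripper_width: 0.565
grasp_force: 61.8
d [ 0.086  -0.3715  0.0007] r [ 0.0015 -0.0019  0.0003] rows 6.1 t 35.2
```

```bash
python3 -m inch '[{"dx":0.043,"dy":-0.186,"dz":0,"rx":0,"ry":0,"rz":0},{"dx":0.043,"dy":-0.186,"dz":0,"rx":0,"ry":0,"rz":0},{"dx":0.043,"dy":-0.186,"dz":0,"rx":0,"ry":0,"rz":0},{"dx":0.043,"dy":-0.186,"dz":0,"rx":0,"ry":0,"rz":0}]' >/dev/null
python3 -m inch '[{"dx":0.043,"dy":-0.186,"dz":0,"rx":0,"ry":0,"rz":0},{"dx":0.043,"dy":-0.186,"dz":0,"rx":0,"ry":0,"rz":0},{"dx":0.043,"dy":-0.186,"dz":0,"rx":0,"ry":0,"rz":0},{"dx":0.043,"dy":-0.186,"dz":0,"rx":0,"ry":0,"rz":0}]' >/dev/null
python3 -m inch '[{"dx":0,"dy":0,"dz":0,"rx":0,"ry":0,"rz":0},{"dx":0,"dy":0,"dz":0,"rx":0,"ry":0,"rz":0},{"dx":0,"dy":0,"dz":0,"rx":0,"ry":0,"rz":0},{"dx":0,"dy":0,"dz":0,"rx":0,"ry":0,"rz":0},{"dx":0,"dy":0,"dz":0,"rx":0,"ry":0,"rz":0}]'
python3 - <<'E'
from h import *
go([.5533,-.0287,.044],-.06)
E
```

```text
time: 36.55
tool_pos: [0.5524, -0.0286, 0.1641]
tool_rot: [0.0, 1.0, -0.031, 0.0]
contact_force: [-0.9, 0.6, 1.0]
gripper_width: 0.561
grasp_force: 62.1
d [0.0011 0.     0.1501] r [ 0.0001 -0.     -0.0008] rows 2.4 t 36.5
```

```bash
python3 -m inch '[{"dx":0.001,"dy":0,"dz":0.06,"rx":0,"ry":0,"rz":0},{"dx":0.001,"dy":0,"dz":0.11,"rx":0,"ry":0,"rz":0},{"dx":0.001,"dy":0,"dz":0.135,"rx":0,"ry":0,"rz":0},{"dx":0.001,"dy":0,"dz":0.146,"rx":0,"ry":0,"rz":0},{"dx":0.001,"dy":0,"dz":0.151,"rx":0,"ry":0,"rz":0}]' >/dev/null
python3 -m inch '[{"dx":0,"dy":0,"dz":0,"rx":0,"ry":0,"rz":0},{"dx":0,"dy":0,"dz":0,"rx":0,"ry":0,"rz":0},{"dx":0,"dy":0,"dz":0,"rx":0,"ry":0,"rz":0},{"dx":0,"dy":0,"dz":0,"rx":0,"ry":0,"rz":0}]'
python3 -m inch '[{"dx":0,"dy":0,"dz":0,"rx":0,"ry":0,"rz":0},{"dx":0,"dy":0,"dz":0,"rx":0,"ry":0,"rz":0},{"dx":0,"dy":0,"dz":0,"rx":0,"ry":0,"rz":0}]' 0.46
python3 -m inch '[{"dx":0,"dy":0,"dz":-0.04,"rx":0,"ry":0,"rz":0},{"dx":0,"dy":0,"dz":-0.09,"rx":0,"ry":0,"rz":0},{"dx":0,"dy":0,"dz":-0.15,"rx":0,"ry":0,"rz":0},{"dx":0,"dy":0,"dz":-0.15,"rx":0,"ry":0,"rz":0},{"dx":0,"dy":0,"dz":-0.15,"rx":0,"ry":0,"rz":0}]'
python3 -m inch '[{"dx":-0.1,"dy":0.28,"dz":0,"rx":0,"ry":0,"rz":0},{"dx":-0.1,"dy":0.28,"dz":0,"rx":0,"ry":0,"rz":0},{"dx":-0.1,"dy":0.28,"dz":0,"rx":0,"ry":0,"rz":0},{"dx":-0.1,"dy":0.28,"dz":0,"rx":0,"ry":0,"rz":0},{"dx":-0.1,"dy":0.28,"dz":0,"rx":0,"ry":0,"rz":0}]' >/dev/null
python3 -m inch '[{"dx":0,"dy":0,"dz":0,"rx":0,"ry":0,"rz":0},{"dx":0,"dy":0,"dz":0,"rx":0,"ry":0,"rz":0},{"dx":0,"dy":0,"dz":0,"rx":0,"ry":0,"rz":0},{"dx":0,"dy":0,"dz":0,"rx":0,"ry":0,"rz":0},{"dx":0,"dy":0,"dz":0,"rx":0,"ry":0,"rz":0}]'
python3 - <<'E'
from h import *
I=optics.camera_info("top"); im=optics.grab_frame("top"); cv2.imwrite("pics/t4.png",cv2.resize(im[150:380,100:420,::-1],None,fx=2,fy=2))
h=cv2.cvtColor(im,cv2.COLOR_RGB2HSV)
for n,lo,hi in [("yel",(22,150,100),(35,255,255)),("red",(170,150,80),(180,255,255))]:
    m=cv2.inRange(h,lo,hi); m[:,:270]=0;m[:220]=0;m[262:]=0;m[:,350:]=0
    print(n,rect(I,m,.068))
for n,z in [("slide_box",.051),("foam_block",.029)]:
  for o in nets.outline_of("top",n): print(n,round(o["confidence"],2),o["bbox"],*rect(I,o["pixels"],z))
E
```

```text
time: 37.45
tool_pos: [0.5542, -0.028, 0.0443]
tool_rot: [0.0, 1.0, -0.03, 0.001]
contact_force: [-0.4, -0.6, 1.8]
gripper_width: 0.566
grasp_force: 62.0
time: 37.75
tool_pos: [0.5532, -0.0276, 0.0432]
tool_rot: [-0.0, 1.0, -0.03, -0.0]
contact_force: [-0.5, 0.2, 0.4]
gripper_width: 0.729
grasp_force: 0.0
time: 38.25
tool_pos: [0.5544, -0.0278, 0.1652]
tool_rot: [0.0, 1.0, -0.03, 0.002]
contact_force: [0.5, -0.6, -0.7]
gripper_width: 0.734
grasp_force: 0.0
time: 39.25
tool_pos: [0.4605, -0.2454, 0.163]
tool_rot: [-0.0, 1.0, -0.029, -0.0]
contact_force: [0.2, -0.6, 0.2]
gripper_width: 0.738
grasp_force: 0.0
yel (array([556.2,  49.9]), array([46.7, 44.7]), np.float64(0.018))
red (array([554., -22.]), array([45. , 42.2]), np.float64(-1.429))
slide_box 0.68 [315.1, 211.4, 45.4, 20.8] [613.    4.7] [84.9 36.4] 1.52
foam_block 0.76 [159.9, 300.6, 59.5, 42.5] [428.8 305.4] [117.6  63.1] -1.275
```

View pics/t4.png

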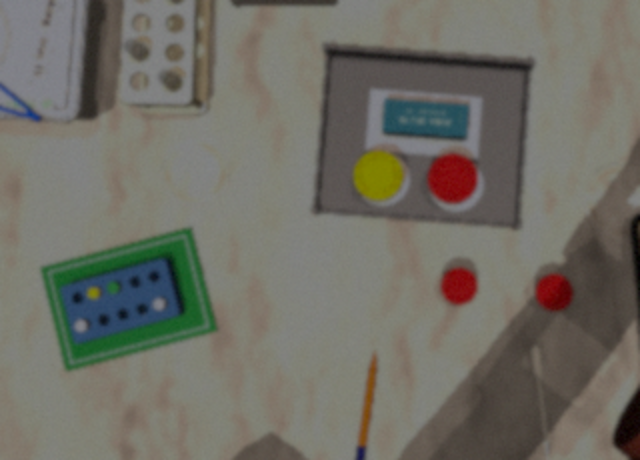

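```bash
python3 - <<'E'
from h import *
I=optics.camera_info("top"); now=optics.grab_frame("top"); old=cv2.imread("pics/top0.png")[:,:,::-1]
for im in (old,now):
    h=cv2.cvtColor(im.copy(),cv2.COLOR_RGB2HSV)
    for hh in ((22,35),(170,180)):
        m=cv2.inRange(h,(hh[0],130,70),(hh[1],255,255)); m[:,:270]=0;m[:220]=0;m[262:]=0;m[:,350:]=0
        M=cv2.moments(m,True); print(M["m00"],p2w(I,M["m10"]/M["m00"],M["m01"]/M["m00"],.068)[:2].round(4))
E
```

```text
494.0 [0.557  0.0476]
259.0 [ 0.5519 -0.0294]
491.0 [0.5558 0.0497]
253.0 [ 0.554 -0.023]
```

```bash
python3 -c "
from plant import ticket; print(ticket.job_done())"
```

```text
the job is handed in; nothing more can be done
None
```

Job handed in with no verdict returned: foam is on the mat, the slide box is in the rear place, and both cups are back upright in the caddy, with yellow about 2 mm and red about 7 mm from where they started (limit 13 mm).

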